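# Dip the stirring rod in the porcelain dish

## Task

Lift the stirring rod out of its rack by the handle, dip its button end into the white porcelain evaporating dish, near the middle and almost down to the bottom, and lift it out again. Then lower the rod, button end first, into the white tool jar and let go of it there once it is well down inside. Press gently, and leave the dish and the jar standing where they are.

Things in the scene. Friction and masses are not known exactly. Their poses are not given: they have to be found in the camera images.
- stirring_rod: Button-ended stirring rod, standing upright in the middle hole of the rack, 200 mm long, 60 g. Origin: centre of the underside of the button (the lower tip); +z runs up along the rod. Button 14 mm in diameter and 5 mm thick; steel shaft 8 mm in diameter; round black plastic handle 16 mm in diameter from 120 to 200 mm above the tip. It is loose in its hole and may lean a few degrees.
- rod_rack: Grey plastic block, 50 (x) x 90 (y) x 50 mm high, fixed, with three upright holes 18 mm wide and 44 mm deep along its y, 28 mm apart; the rod is in the middle one. Origin: centre of the underside. A tall retort stand near x = 0.5, y = -0.13 m stands right of all the task's things (y > 0): pass it on the robot's side.
- evaporating_dish: White porcelain evaporating dish, a small open bowl, loose, 82 mm across the rim, 31 mm high, 70 g; the inner floor is 2 mm above its underside and about 35 mm wide there, about 50 mm wide 12 mm up. Origin: centre of the underside, z up. It stands in a row with two other round things that are not meant: a clear flat petri dish (70 mm) and a clear watch glass (92 mm).
- tool_jar: White ceramic jar for used tools, open at the top, loose, 83 mm across, 100 mm high, wall 4 mm, inner floor 6 mm above its underside, clear bore 72 mm; 0.4 kg. Origin: centre of the underside, z up. The released rod leans against its rim. The vial and bottle near it are up to 105 mm high; taller bottles stand behind x = 0.62 m.
There are look-alikes about, which are no part of the job. There is more than one size of the stirring_rod; the job needs the middle-sized.

How it is judged:
On the way, in this order (a step that is already met when the one before it is completed fails the run):
1. the rod is held and lifted clear of the rack (contact force between the fingers and stirring_rod above 0.5 N and z of stirring_rod in the frame of rod_rack above 0.053 m), for 0.1 s.
2. the held rod's tip is in the porcelain dish: within 25 mm of its middle and less than 20 mm above its underside (contact force between the fingers and stirring_rod above 0.5 N and horizontal distance between stirring_rod and evaporating_dish below 0.025 m and z of stirring_rod in the frame of evaporating_dish below 0.02 m), for 0.1 s.
3. the held rod's tip is lifted out above the rim of the dish (contact force between the fingers and stirring_rod above 0.5 N and z of stirring_rod in the frame of evaporating_dish above 0.036 m), for 0.1 s.
4. the rod, still held, is lowered into the jar until its tip is less than 50 mm above the jar's underside (contact force between the fingers and stirring_rod above 0.5 N and horizontal distance between stirring_rod and tool_jar below 0.036 m and z of stirring_rod in the frame of tool_jar below 0.05 m), for 0.1 s.
At the end, for the whole second after the job is handed in: The rod stands or leans at rest in the jar, button end down: its tip less than 36 mm from the jar's axis and less than 30 mm above the jar's underside, the rod less than 0.9 rad from upright. The jar and the porcelain dish stand upright (within 0.17 rad) and within 30 mm of where they started (horizontal distance between stirring_rod and tool_jar below 0.036 m and z of stirring_rod in the frame of tool_jar below 0.03 m and angle between stirring_rod's own z axis and vertical below 0.9 rad and linear speed of stirring_rod below 0.05 m/s and angle between each of tool_jar, evaporating_dish's own z axis and vertical below 0.17 rad and distance of each of tool_jar, evaporating_dish from where it was at the start of the episode below 0.03 m); the robot touches nothing.
It fails at once if the rod presses on the dish with more than 25 N (contact force between stirring_rod and evaporating_dish above 25 N).
It fails at once if the rod presses on the jar with more than 25 N (contact force between stirring_rod and tool_jar above 25 N).
It fails at once if the dish is tipped (angle between evaporating_dish's own z axis and vertical above 0.5 rad).
It fails at once if the jar is tipped (angle between tool_jar's own z axis and vertical above 0.5 rad).
It also fails if it takes over 48 s, if anything falls off the work surface, if the arm or the gripper's body presses on something with over 40 N, if the wrist force passes 120 N, or if a joint passes its speed limit or range.

## Robot

A 6-joint arm with a two-finger parallel gripper is mounted at the origin on a cart in front of the work surface, level with it; the furniture and walls round the work are solid. World frame = base frame: x ahead of the robot, y to its left, z up, the work surface at z = 0. Lengths are in m, angles in rad, forces in N, time in s.
With the tool pointing down it reaches from about 0.4 to 0.825 m from the base axis. Payload 7 kg.
Tool frame: the origin (TCP) lies between the finger pads; the fingertips stand 11 mm ahead of it and the grasp point (between the pads) lies 8 mm behind it; x points along the fingers, z is the direction in which the jaws open and shut, and the axes are right-handed (so a half turn about x gives the same grasp; the last joint's range is limited). The gripper opens to 88 mm and grips with 3 to 60 N. Pads are 19 mm wide; open, the fingers measure 130 mm over their backs; the gripper's body (78 mm by 193 mm) begins 47 mm behind the grasp point.
Start: joints at [-0.882, 0.359, 0.012, 0, -1.224, -0.288], TCP at [0.263, -0.621, 0.238] pointing down, gripper open.
Joint ranges: [-3.07, 3.07], [-1.43, 2.12], [-1.02, 1.25], [-3.03, 1.67], [-3.05, -0], [-3.03, 3.03]. Speed limits (rad/s): [2.39, 2.39, 3.01, 3.14, 3.14, 3.14].

## Interface

Orientations are given as [roll, pitch, yaw] about the fixed x, y, z axes, in that order (R = Rz(yaw) Ry(pitch) Rx(roll)).
In Python, from station import arm gives the robot as it stands.
- The arm moves only by the tool jog_arm, never from a script. Its argument "motion" is a list of rows, each an object of numbers: "dx", "dy", "dz": the shift along the tool's x, y, z in m; "twist": the turn about the tool's x in degrees. In form: [{"dx": .., "dy": .., "dz": .., "twist": ..}, ...]. A call has 1 to 20 rows; each row is the pose to reach, as a shift and turn from the pose commanded when the call began, along the tool's axes at that moment; what a row does not reach only later rows make up. A row lasts 1/12 s, in which the tool goes at most 41.7 mm and 7.16 degrees, less where a joint would pass 70% of its speed; a pose out of reach is approached as far as the arm can. A call with a gripper value outside its range is refused whole. "gripper" is the finger opening in m, from 0 to 0.0876, set as the call begins (left out, the last holds). The fingers move at their own pace and stop on an object; "newtons" is the grip in N (left out, the last holds). Time passes only in rows, so rows that repeat a pose let the fingers close. It gives the time, the measured TCP pose, the force and the opening at its end, in the units of the state.
- arm.get_state(): the state, without advancing time (a new reading comes with each control period).
- arm.grab_frame(name): name is "side" or "top" or "wrist"; returns the picture (420x560x3 uint8, red, green, blue); there is no depth.
- arm.camera_model(name): a dict with "camera_matrix" (3x3 intrinsics, pixels), "k1" (the pictures are not rectified: a ray, as slopes to the right and down, at radius r is drawn at 1 + k1 r^2 times it, then the intrinsics apply), "eye" and "attitude" of the camera in the world. Camera axes: x right, y down, z forward; pixel columns grow to the right and rows downward; lengths in m; the calibration is good to about 2 mm. A picture is of the moment at which its call begins: read the wrist's pose just before it. camera_model takes no time and is no camera call; for the wrist camera it gives the pose at the moment of the call.
- arm.job_done(): hands the job in, once; it reports no verdict.
The state is a dict: "t": time; "q": joint angles; "qd": joint speeds; "joint_efforts": joint torques, N m; "eef_pos": TCP position; "ee_rot": TCP orientation; "force": force on the tool from outside, world axes, zero at the start; "moment": the same for the moment, N m; "width": finger opening in m.
Only numpy, scipy, OpenCV 4.12 (cv2) and the standard library are available. Lean on these libraries where they do the work, as an engineer would, in place of code of your own. Each camera call takes 0.05 s, during which the arm holds its last target.

## Working session

There is one attempt and no reset: what is moved stays moved. The work goes in short steps, Python scripts to look and compute and a tool call to move; the robot and the scene stay as the last step left them, time stands still between calls to the robot, and variables do not carry over. Pictures are saved under pics/ and viewed, and the job is handed in when it is done.

Besides the shell and the picture viewer there is one more tool, called by a JSON object that holds its "name" and its "arguments", one argument or row to a line. jog_arm: Moves the arm, as the interface text tells. Its arguments: {"type":"object","properties":{"motion":{"type":"array"},"gripper":{"type":"number"},"newtons":{"type":"number"}},"required":["motion"]}

```bash
mkdir -p pics; ls; python3 - <<'E'
from station import arm
import cv2
for n in ("side","top"):
    f=arm.grab_frame(n); cv2.imwrite(f"pics/{n}0.png",cv2.cvtColor(f,cv2.COLOR_RGB2BGR)); print(n,arm.camera_model(n))
print(arm.get_state())
E
```

```text
pics
side {'camera_matrix': array([[542.61653445,   0.        , 281.78953448],
       [  0.        , 542.61653445, 205.92518006],
       [  0.        ,   0.        ,   1.        ]]), 'k1': 0.033421863373574605, 'eye': array([0.47439213, 0.84874738, 0.57730701]), 'attitude': array([-2.25706804,  0.01196013, -3.09942943])}
top {'camera_matrix': array([[409.00970739,   0.        , 281.11425178],
       [  0.        , 409.00970739, 213.15985793],
       [  0.        ,   0.        ,   1.        ]]), 'k1': 0.03023665216997434, 'eye': array([0.41293381, 0.18579073, 0.88359598]), 'attitude': array([-3.05055679,  0.0186033 , -1.58446809])}
{'t': 0.1, 'q': array([-8.81899240e-01,  3.59304553e-01,  1.11912609e-02, -3.22802464e-04,
       -1.22410342e+00, -2.88084048e-01]), 'qd': array([ 0.0010449 , -0.00101903,  0.00150707,  0.00160877, -0.00090104,
       -0.00026093]), 'joint_efforts': array([-2.66869734e-03, -5.84161627e+01,  2.93753636e+01,  7.01552063e+00,
        1.02051330e-02, -6.10139523e-05]), 'eef_pos': array([ 0.26317969, -0.62113901,  0.23673847]), 'ee_rot': array([0.07761808, 1.56934387, 2.04911754]), 'force': array([-0.07261057,  0.63443504,  0.29750474]), 'moment': array([ 0.0069479 , -0.00944094, -0.028118  ]), 'width': 0.08750185199017434}
```

View pics/side0.png

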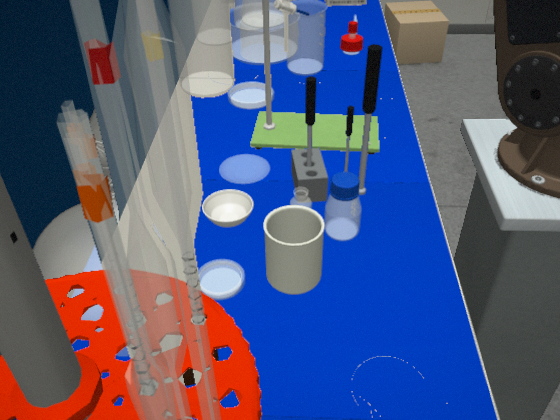

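View pics/top0.png

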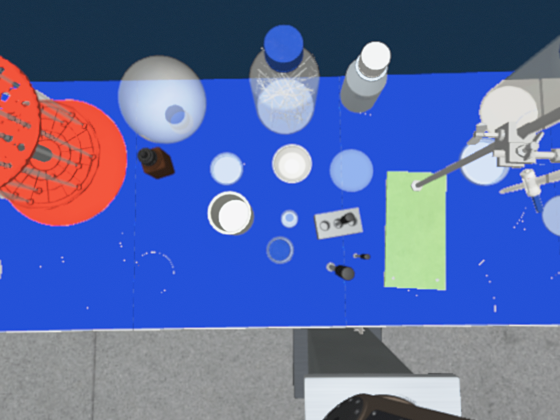

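The side view shows the jar (293,250), porcelain dish (228,207) and rack (310,172) with the medium rod. Large and small rods stand on the robot's side of it. The top view shows the jar (230,213), dish (292,163) and rack (338,222).

```bash
cat > h.py <<'E'
import numpy as np, cv2
from scipy.spatial.transform import Rotation as Ro
from station import arm
def R(m): return Ro.from_euler('xyz',m['attitude']).as_matrix()
def ray(m,u,v):
    K=m['camera_matrix']; x=np.array([(u-K[0,2])/K[0,0],(v-K[1,2])/K[1,1]]); s=x.copy()
    for _ in range(20): s=x/(1+m['k1']*(s@s))
    return R(m)@np.array([s[0],s[1],1])
def onz(m,u,v,z):
    d=ray(m,u,v); return m['eye']+d*(z-m['eye'][2])/d[2]
def proj(m,P):
    p=R(m).T@(np.asarray(P,float)-m['eye']); s=p[:2]/p[2]; s=s*(1+m['k1']*(s@s)); K=m['camera_matrix']
    return K[0,0]*s[0]+K[0,2],K[1,1]*s[1]+K[1,2]
def tri(obs):
    A=np.zeros((3,3));b=np.zeros(3)
    for m,u,v in obs:
        d=ray(m,u,v);d/=np.linalg.norm(d);P=np.eye(3)-np.outer(d,d);A+=P;b+=P@m['eye']
    return np.linalg.solve(A,b)
def grab(n,name):
    m=arm.camera_model(n); f=cv2.cvtColor(arm.grab_frame(n),cv2.COLOR_RGB2BGR); cv2.imwrite(name,f); return m,f
def crop(src,x,y,w,h,k,dst):
    f=cv2.imread(src)[y:y+h,x:x+w]; f=cv2.resize(f,None,fx=k,fy=k,interpolation=cv2.INTER_CUBIC)
    for i in range(0,w,10):
        cv2.putText(f,str(x+i),(i*k,8),0,.3,(0,255,255),1) if i%20==0 else 0; cv2.line(f,(i*k,10),(i*k,14),(0,255,255),1)
    for j in range(0,h,10):
        cv2.putText(f,str(y+j),(0,j*k+3),0,.3,(0,255,255),1) if j%20==0 else 0
    cv2.imwrite(dst,f)
E
python3 - <<'E'
from h import *
crop('pics/top0.png',195,135,190,150,4,'pics/topc.png')
crop('pics/side0.png',190,60,200,150,4,'pics/sidec.png')
crop('pics/side0.png',190,170,200,130,4,'pics/sided.png')
E
```

```text
(no output)
```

View pics/topc.png

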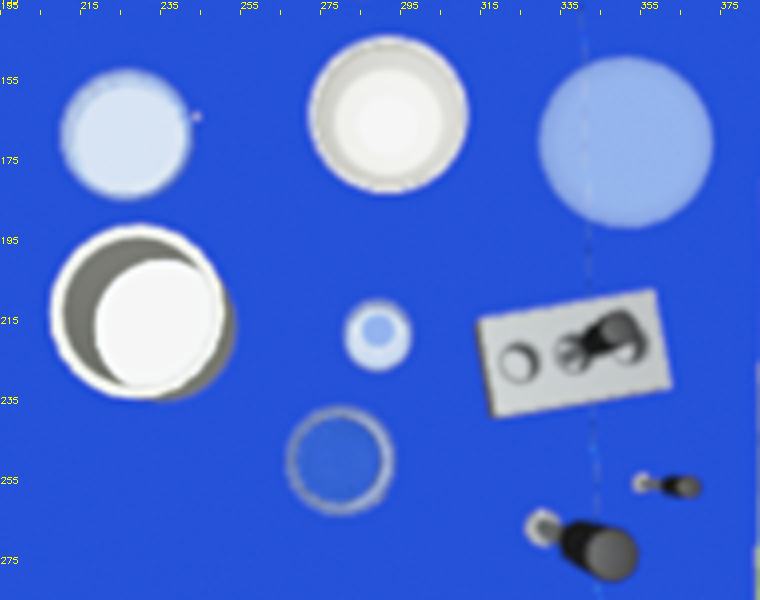

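View pics/sidec.png

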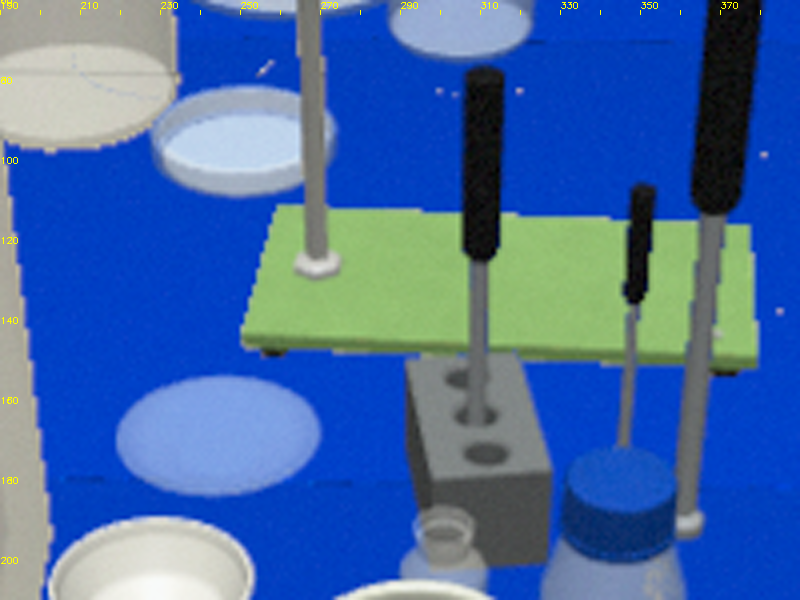

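View pics/sided.png

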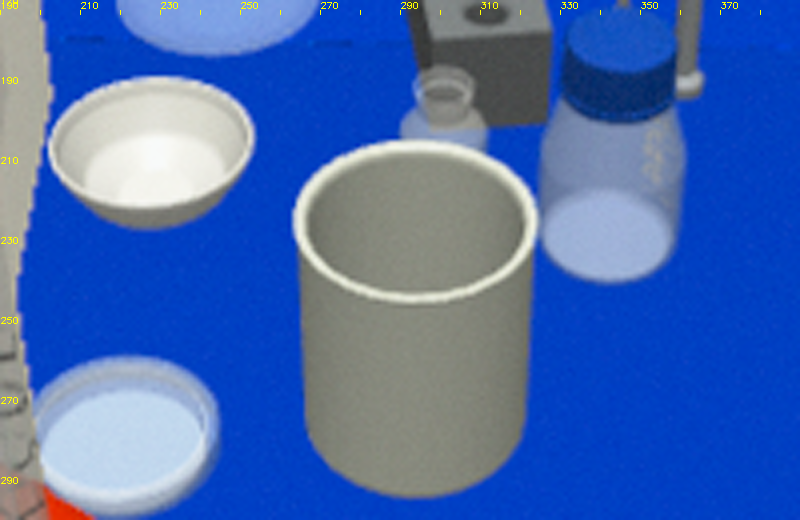

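```bash
python3 - <<'E'
from h import *
T=arm.camera_model('top');S=arm.camera_model('side')
np.set_printoptions(precision=4,suppress=True)
for n,t,s,z in [('htop',(350.2,216.8),(311,77.5),.206),('hbot',(340.7,221.2),(310.2,124.5),.126),('shaft',(338,223.5),(309.5,165),.05),('jar',(229.5,212.8),(294,225),.1),('dish',(292,163.7),(228,204.5),.031)]:
    print(n,tri([(T,*t),(S,*s)]),onz(T,*t,z),onz(S,*s,z))
for c in [(476,320),(655,290),(671,387),(494,416)]: print('rack',onz(T,195+c[0]/4,135+c[1]/4,.05))
for c in [(518,362),(572,354),(629,341)]: print('hole',onz(T,195+c[0]/4,135+c[1]/4,.05))
for c in [(390,36),(388,194)]: print('dishrim',onz(T,195+c[0]/4,135+c[1]/4,.031))
for n,c,z in [('bottle',(340,460),.08),('vial',(378,335),.05),('big',(612,553),.25),('bigfoot',(543,527),0),('small',(690,488),.13),('smallfoot',(641,482),0)]:print(n,onz(T,195+c[0]/4,135+c[1]/4,z))
print('stand top',onz(T,490,150,.3),'foot',onz(T,416,186,0))
print('tcp R',Ro.from_euler('xyz',arm.get_state()['ee_rot']).as_matrix())
E
```

```text
htop [0.467  0.0828 0.2033] [0.4672 0.0832 0.206 ] [0.4667 0.0885 0.206 ]
hbot [0.4659 0.0886 0.1244] [0.4657 0.0889 0.126 ] [0.4661 0.0913 0.126 ]
shaft [0.4662 0.0838 0.0418] [0.4663 0.0847 0.05  ] [0.4657 0.0956 0.05  ]
jar [0.4872 0.2997 0.0943] [0.4869 0.2989 0.1   ] [0.4867 0.3063 0.1   ]
dish [0.5963 0.1761 0.0267] [0.5957 0.1761 0.031 ] [0.595  0.1814 0.031 ]
rack [0.4844 0.1331 0.05  ]
rack [0.4984 0.0417 0.05  ]
rack [0.4488 0.0352 0.05  ]
rack [0.4354 0.125  0.05  ]
hole [0.4627 0.1122 0.05  ]
hole [0.4663 0.0847 0.05  ]
hole [0.4725 0.0557 0.05  ]
dishrim [0.6381 0.1744 0.031 ]
dishrim [0.5534 0.1768 0.031 ]
bottle [0.4142 0.2029 0.08  ]
vial [0.4775 0.1833 0.05  ]
big [0.3772 0.0958 0.25  ]
bigfoot [0.3772 0.0966 0.    ]
small [0.3993 0.0425 0.13  ]
smallfoot [0.4004 0.0438 0.    ]
stand top [ 0.5523 -0.1035  0.3   ] foot [ 0.5483 -0.0913  0.    ]
tcp R [[-0.0007 -0.9208 -0.3901]
 [ 0.0013 -0.3901  0.9208]
 [-1.      0.0001  0.0014]]
```

```bash
python3 - <<'E'
from h import *
np.set_printoptions(precision=4,suppress=True)
crop('pics/top0.png',400,80,160,150,5,'pics/clampt.png')
crop('pics/side0.png',200,0,200,100,4,'pics/clamps.png')
T=arm.camera_model('top');S=arm.camera_model('side')
print('bigtop',tri([(T,348,273),(S,374.5,47)]))
m,f=grab('wrist','pics/w0.png')
st=arm.get_state();Rt=Ro.from_euler('xyz',st['ee_rot']).as_matrix()
print('cam in tool',Rt.T@(m['eye']-st['eef_pos']))
E
```

```text
bigtop [0.3776 0.097  0.2578]
cam in tool [-0.147   0.0774  0.0001]
```

View pics/clampt.png

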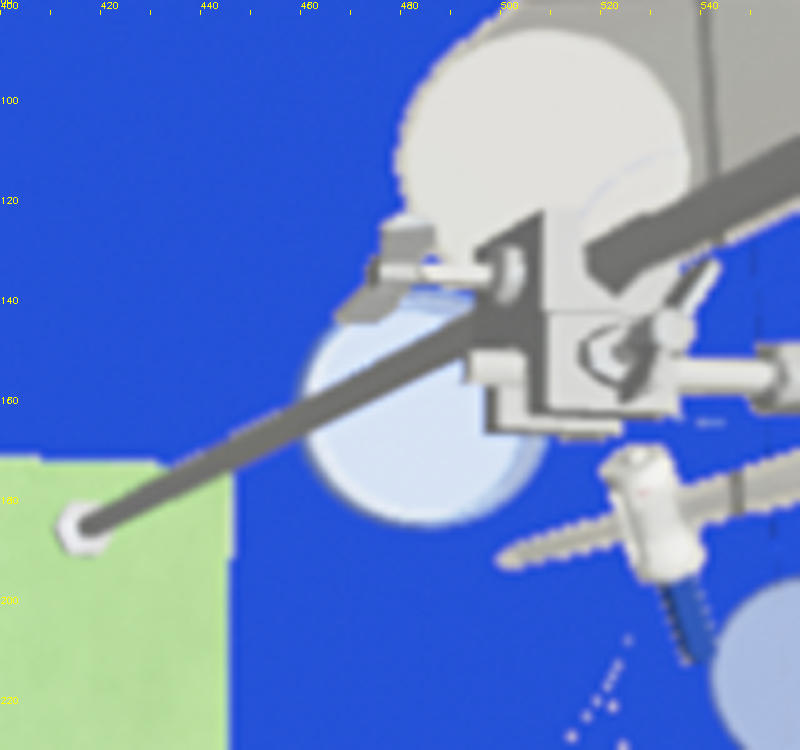

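View pics/clamps.png

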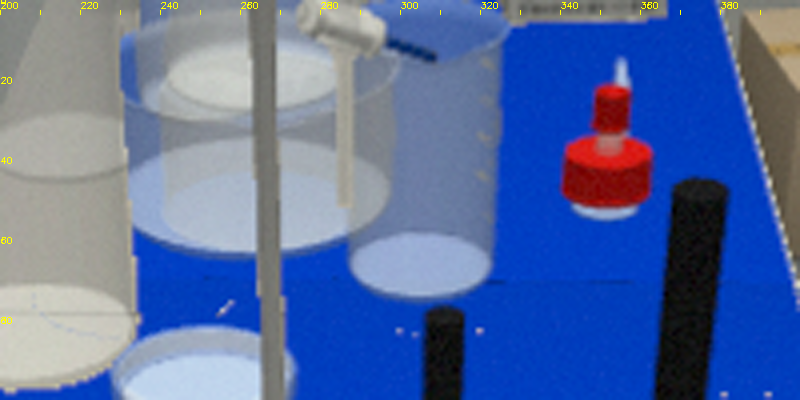

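View pics/w0.png

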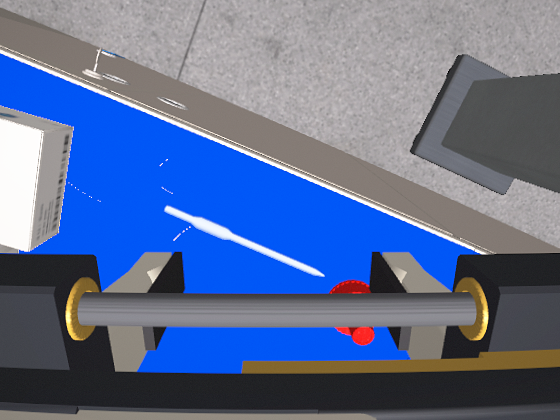

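```bash
python3 - <<'E'
from h import *
np.set_printoptions(precision=4,suppress=True)
T=arm.camera_model('top');S=arm.camera_model('side')
print('stopcock',tri([(T,529,184),(S,286,6)]),'tip',tri([(T,500,192),(S,286.5,51)]),'handle',tri([(T,538,212),(S,308,14)]))
print('stand',tri([(T,490,150),(S,266,0)]),[onz(T,490,148,z) for z in (.3,.4,.5)])
print('redbottle top',onz(S,353,20,.1), 'beaker',onz(S,305,66,0),onz(T,555,216,0))
E
```

```text
stopcock [ 0.5156 -0.2068  0.2099] tip [ 0.5154 -0.2064  0.1198] handle [ 0.4724 -0.2327  0.1852]
stand [ 0.5557 -0.1273  0.2499] [array([ 0.5552, -0.1037,  0.3   ]), array([ 0.5308, -0.0541,  0.4   ]), array([ 0.5064, -0.0045,  0.5   ])]
redbottle top [ 0.3659 -0.4293  0.1   ] beaker [ 0.4771 -0.395   0.    ] [ 0.4789 -0.3778  0.    ]
```

{"name": "jog_arm", "arguments": {
  "motion": [
    {"dx": -0.02, "dy": -0.015, "dz": 0.02, "twist": 6},
    {"dx": -0.04, "dy": -0.035, "dz": 0.043, "twist": 12},
    {"dx": -0.055, "dy": -0.058, "dz": 0.072, "twist": 18},
    {"dx": -0.062, "dy": -0.083, "dz": 0.102, "twist": 23},
    {"dx": -0.062, "dy": -0.108, "dz": 0.133, "twist": 23},
    {"dx": -0.062, "dy": -0.133, "dz": 0.164, "twist": 23},
    {"dx": -0.062, "dy": -0.158, "dz": 0.195, "twist": 23},
    {"dx": -0.062, "dy": -0.183, "dz": 0.225, "twist": 23},
    {"dx": -0.062, "dy": -0.208, "dz": 0.256, "twist": 23},
    {"dx": -0.062, "dy": -0.233, "dz": 0.287, "twist": 23},
    {"dx": -0.062, "dy": -0.258, "dz": 0.318, "twist": 23},
    {"dx": -0.062, "dy": -0.283, "dz": 0.349, "twist": 23},
    {"dx": -0.062, "dy": -0.308, "dz": 0.379, "twist": 23},
    {"dx": -0.062, "dy": -0.333, "dz": 0.41, "twist": 23},
    {"dx": -0.062, "dy": -0.358, "dz": 0.441, "twist": 23},
    {"dx": -0.062, "dy": -0.383, "dz": 0.472, "twist": 23},
    {"dx": -0.062, "dy": -0.408, "dz": 0.503, "twist": 23},
    {"dx": -0.062, "dy": -0.433, "dz": 0.534, "twist": 23},
    {"dx": -0.062, "dy": -0.453, "dz": 0.558, "twist": 23},
    {"dx": -0.062, "dy": -0.463, "dz": 0.5705, "twist": 23}
  ]
}}

```text
t: 1.82
eef_pos: [0.4676, 0.0876, 0.2993]
ee_rot: [0.616, 1.571, 2.188]
force: [0.1, -0.4, 0.2]
width: 0.0875
```

```bash
python3 - <<'E'
from h import *
np.set_printoptions(precision=4,suppress=True)
m,f=grab('wrist','pics/w1.png'); st=arm.get_state()
print(m,st['eef_pos'],Ro.from_euler('xyz',st['ee_rot']).as_matrix())
grab('top','pics/top1.png'); grab('side','pics/side1.png')
for z in (.05,.126,.206): print(proj(m,(.467,.085,z)))
E
```

```text
{'camera_matrix': array([[370.3273,   0.    , 276.5047],
       [  0.    , 370.3273, 209.2452],
       [  0.    ,   0.    ,   1.    ]]), 'k1': -0.062079255324480824, 'eye': array([0.3903, 0.0871, 0.4464]), 'attitude': array([ 2.8551, -0.0003,  1.573 ])} [0.4681 0.0883 0.299 ] [[-0.0004 -1.     -0.0019]
 [ 0.     -0.0019  1.    ]
 [-1.      0.0004  0.    ]]
(np.float64(274.32591288444485), np.float64(173.88287070908976))
(np.float64(273.86633973320806), np.float64(190.20036205289762))
(np.float64(273.0966107762912), np.float64(217.591392066796))
```

View pics/w1.png

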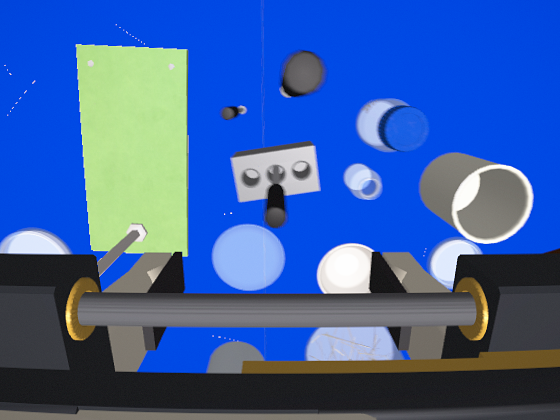

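View pics/side1.png

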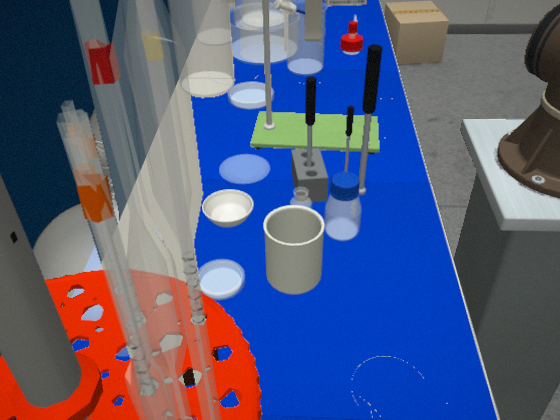

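```bash
python3 - <<'E'
from h import *
S=arm.camera_model('side')
print(proj(S,(.468,.13,.288)))
m=arm.camera_model('wrist')
T=arm.camera_model('top')
# rod from wrist: top (276,217) centre, hole (275.5,176)
print(onz(m,276,217,.206),onz(m,276,215,.206),onz(m,276,175,.05))
crop('pics/w1.png',220,130,130,110,6,'pics/w1c.png')
E
```

```text
(np.float64(311.387637109109), np.float64(35.29018863996018))
[0.4657778  0.08463566 0.206     ] [0.46435352 0.08463344 0.206     ] [0.46730258 0.08435909 0.05      ]
```

View pics/w1c.png

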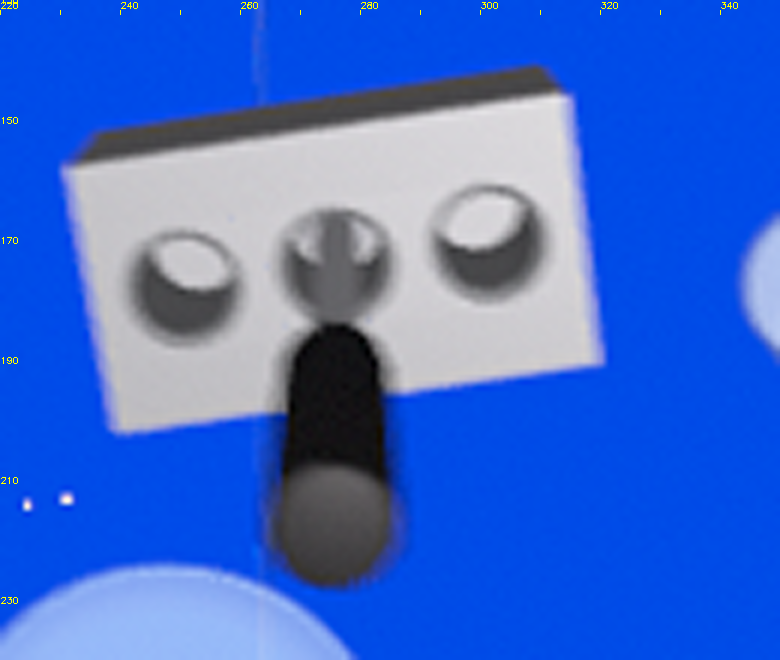

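View pics/top1.png

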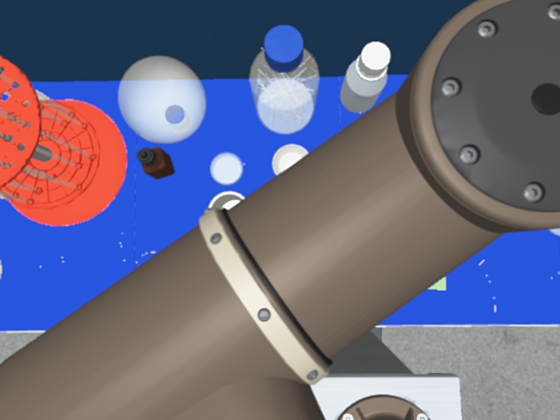

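{"name": "jog_arm", "arguments": {
  "motion": [
    {"dx": 0.02, "dy": 0.002, "dz": -0.003},
    {"dx": 0.045, "dy": 0.002, "dz": -0.003},
    {"dx": 0.07, "dy": 0.002, "dz": -0.003},
    {"dx": 0.095, "dy": 0.002, "dz": -0.003},
    {"dx": 0.112, "dy": 0.002, "dz": -0.003},
    {"dx": 0.119, "dy": 0.002, "dz": -0.003},
    {"dx": 0.119, "dy": 0.002, "dz": -0.003},
    {"dx": 0.119, "dy": 0.002, "dz": -0.003}
  ]
}}

```text
invalid input
```

```bash
python3 - <<'E'
from h import *
np.set_printoptions(precision=4,suppress=True)
m,f=grab('wrist','pics/w2.png'); print(arm.get_state()['eef_pos'])
print(onz(m,276,217,.206))
E
```

```text
[0.4668 0.0844 0.2992]
[0.4658 0.0846 0.206 ]
```

View pics/w2.png

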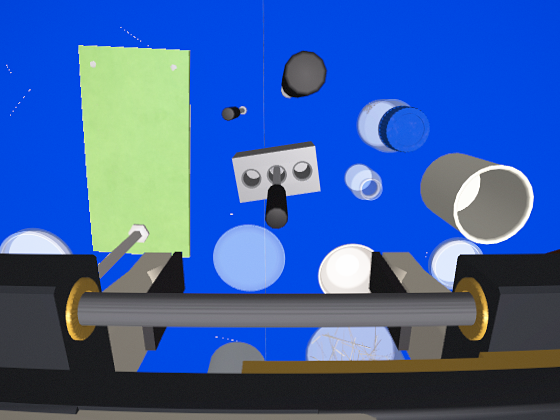

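The move was refused, probably because the "twist" key was missing. Meanwhile the arm has settled at (0.4668, 0.0844), right over the rod at (276,217), so no sideways shift is needed.

{"name": "jog_arm", "arguments": {
  "motion": [
    {"dx": 0.02, "dy": 0.001, "dz": 0, "twist": 0},
    {"dx": 0.045, "dy": 0.001, "dz": 0, "twist": 0},
    {"dx": 0.07, "dy": 0.001, "dz": 0, "twist": 0},
    {"dx": 0.095, "dy": 0.001, "dz": 0, "twist": 0},
    {"dx": 0.112, "dy": 0.001, "dz": 0, "twist": 0},
    {"dx": 0.119, "dy": 0.001, "dz": 0, "twist": 0},
    {"dx": 0.119, "dy": 0.001, "dz": 0, "twist": 0},
    {"dx": 0.119, "dy": 0.001, "dz": 0, "twist": 0}
  ]
}}

```text
t: 2.68
eef_pos: [0.4664, 0.0838, 0.1813]
ee_rot: [-1.791, 1.57, -0.222]
force: [-0.2, -0.7, 0.8]
width: 0.0876
```

```bash
python3 - <<'E'
from h import *
np.set_printoptions(precision=4,suppress=True)
m,f=grab('wrist','pics/w3.png'); print(arm.get_state()['eef_pos'])
print(proj(m,(.466,.0846,.206)))
grab('side','pics/side3.png')
crop('pics/side3.png',230,0,180,130,4,'pics/side3c.png')
E
```

```text
[0.4667 0.0842 0.1818]
(np.float64(279.2144198676776), np.float64(313.1341071287832))
```

View pics/w3.png

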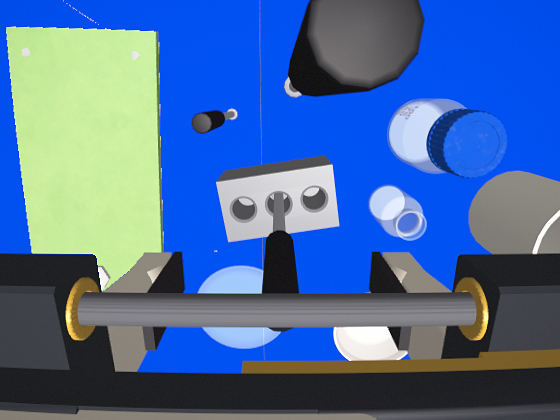

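View pics/side3c.png

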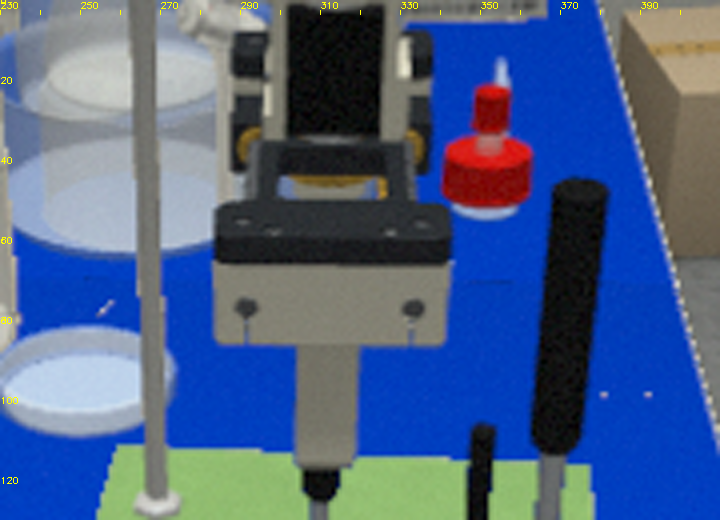

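The handle is between the fingers, at (280,280) in the wrist view. Closing now.

{"name": "jog_arm", "arguments": {
  "motion": [
    {"dx": 0, "dy": 0, "dz": 0, "twist": 0},
    {"dx": 0, "dy": 0, "dz": 0, "twist": 0},
    {"dx": 0, "dy": 0, "dz": 0, "twist": 0},
    {"dx": 0, "dy": 0, "dz": 0, "twist": 0},
    {"dx": 0, "dy": 0, "dz": 0, "twist": 0},
    {"dx": 0, "dy": 0, "dz": 0, "twist": 0},
    {"dx": 0, "dy": 0, "dz": 0, "twist": 0},
    {"dx": 0, "dy": 0, "dz": 0, "twist": 0}
  ],
  "gripper": 0.005,
  "newtons": 25
}}

```text
t: 3.45
eef_pos: [0.466, 0.0844, 0.1805]
ee_rot: [2.177, 1.571, -2.536]
force: [-0.4, 0.5, 0.1]
width: 0.0397
```

{"name": "jog_arm", "arguments": {
  "motion": [
    {"dx": 0, "dy": 0, "dz": 0, "twist": 0},
    {"dx": 0, "dy": 0, "dz": 0, "twist": 0},
    {"dx": 0, "dy": 0, "dz": 0, "twist": 0},
    {"dx": 0, "dy": 0, "dz": 0, "twist": 0},
    {"dx": 0, "dy": 0, "dz": 0, "twist": 0},
    {"dx": 0, "dy": 0, "dz": 0, "twist": 0},
    {"dx": 0, "dy": 0, "dz": 0, "twist": 0}
  ]
}}

```text
t: 4.03
eef_pos: [0.466, 0.0844, 0.1805]
ee_rot: [1.309, 1.571, 2.879]
force: [-0.1, 0.8, -1.0]
width: 0.0154
```

{"name": "jog_arm", "arguments": {
  "motion": [
    {"dx": -0.01, "dy": 0, "dz": 0, "twist": 0},
    {"dx": -0.025, "dy": 0, "dz": 0, "twist": 0},
    {"dx": -0.045, "dy": 0, "dz": 0, "twist": 0},
    {"dx": -0.065, "dy": 0, "dz": 0, "twist": 0},
    {"dx": -0.085, "dy": 0, "dz": 0, "twist": 0},
    {"dx": -0.098, "dy": 0, "dz": 0, "twist": 0},
    {"dx": -0.1, "dy": 0, "dz": 0, "twist": 0},
    {"dx": -0.1, "dy": 0, "dz": 0, "twist": 0},
    {"dx": -0.1, "dy": 0, "dz": 0, "twist": 0}
  ]
}}

```text
t: 4.78
eef_pos: [0.4656, 0.0843, 0.2801]
ee_rot: [1.584, 1.57, -3.129]
force: [0.1, 0.3, -1.1]
width: 0.0155
```

```bash
python3 - <<'E'
from h import *
np.set_printoptions(precision=4,suppress=True)
m,f=grab('wrist','pics/w4.png'); st=arm.get_state();print(st['eef_pos'],st['width'])
print([proj(m,(.466,.0846,z)) for z in (.106,.226)])
m,_=grab('side','pics/side4.png')
print([proj(m,(.466,.0846,z)) for z in (.106,.226)])
crop('pics/side4.png',190,0,200,150,4,'pics/side4c.png')
E
```

```text
[0.4655 0.0842 0.2797] 0.015387569349697816
[(np.float64(277.06556924256085), np.float64(191.17401376183957)), (np.float64(277.4084135701805), np.float64(239.78863376378996))]
[(np.float64(310.0354491578382), np.float64(133.0035719887386)), (np.float64(311.76971480014345), np.float64(63.9163909916723))]
```

View pics/w4.png

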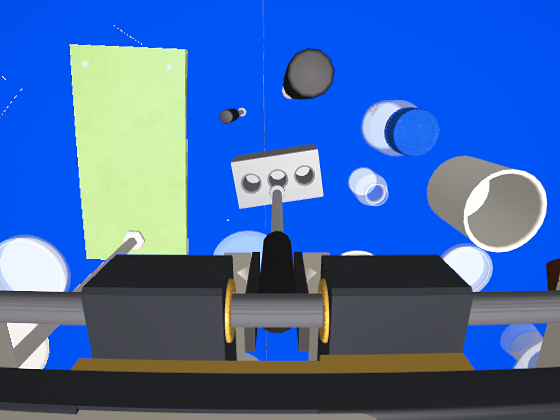

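View pics/side4c.png

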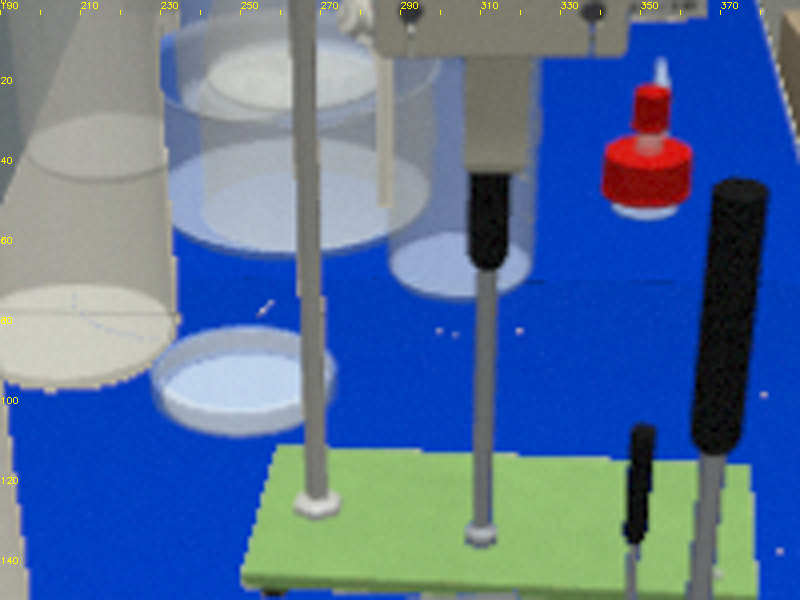

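{"name": "jog_arm", "arguments": {
  "motion": [
    {"dx": 0, "dy": -0.01, "dz": 0.007, "twist": 0},
    {"dx": 0, "dy": -0.03, "dz": 0.021, "twist": 0},
    {"dx": 0, "dy": -0.055, "dz": 0.039, "twist": 0},
    {"dx": 0, "dy": -0.08, "dz": 0.056, "twist": 0},
    {"dx": 0, "dy": -0.105, "dz": 0.074, "twist": 0},
    {"dx": 0, "dy": -0.122, "dz": 0.086, "twist": 0},
    {"dx": 0, "dy": -0.13, "dz": 0.0915, "twist": 0},
    {"dx": 0, "dy": -0.13, "dz": 0.0915, "twist": 0},
    {"dx": 0, "dy": -0.13, "dz": 0.0915, "twist": 0},
    {"dx": 0, "dy": -0.13, "dz": 0.0915, "twist": 0}
  ]
}}

```text
t: 5.72
eef_pos: [0.5955, 0.1754, 0.2802]
ee_rot: [2.078, 1.57, -2.635]
force: [-0.6, 1.2, -0.5]
width: 0.0156
```

```bash
python3 - <<'E'
from h import *
np.set_printoptions(precision=4,suppress=True)
m,f=grab('wrist','pics/w5.png'); st=arm.get_state();print(st['eef_pos'],st['width'])
p=st['eef_pos']
print(proj(m,(p[0],p[1],p[2]-.1745)),proj(m,(.5957,.176,.031)))
m,_=grab('side','pics/side5.png')
print(proj(m,(p[0],p[1],p[2]-.1745)),proj(m,(p[0],p[1],.03)))
crop('pics/side5.png',160,60,180,150,4,'pics/side5c.png')
E
```

```text
[0.5954 0.1754 0.2806] 0.015253356436687088
(np.float64(276.7930189162654), np.float64(190.74043259566616)) (np.float64(277.3580415944732), np.float64(174.7948842014356))
(np.float64(224.49358993804776), np.float64(163.60045052179618)) (np.float64(228.24336329383016), np.float64(202.6104275441777))
```

View pics/w5.png

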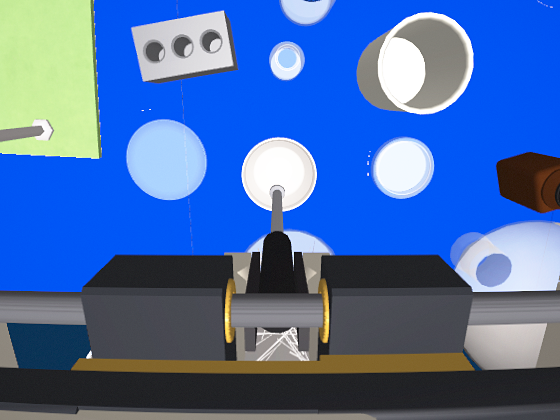

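View pics/side5c.png

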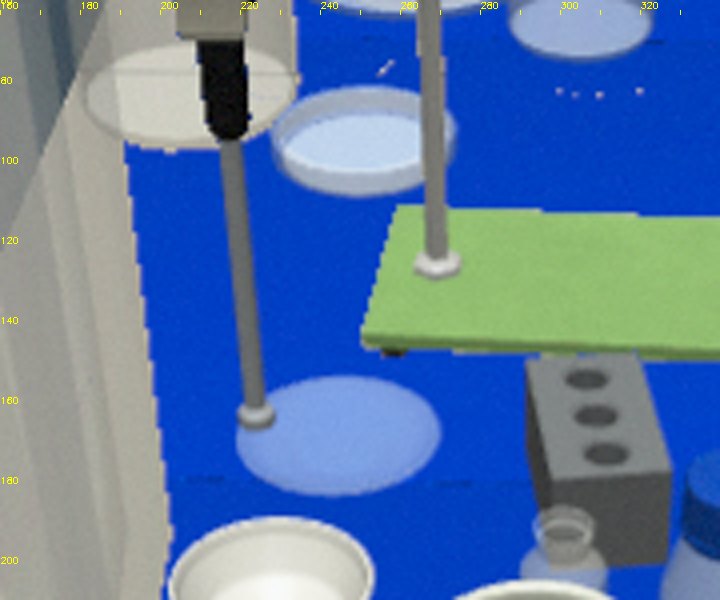

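Dish rim in the wrist view is centred at (279,174), within 2 mm of the estimate, and the tip is at (277,190) as predicted. Lowering.

{"name": "jog_arm", "arguments": {
  "motion": [
    {"dx": 0.015, "dy": 0, "dz": 0.001, "twist": 0},
    {"dx": 0.035, "dy": 0, "dz": 0.001, "twist": 0},
    {"dx": 0.055, "dy": 0, "dz": 0.001, "twist": 0},
    {"dx": 0.07, "dy": 0, "dz": 0.001, "twist": 0},
    {"dx": 0.08, "dy": 0, "dz": 0.001, "twist": 0},
    {"dx": 0.087, "dy": 0, "dz": 0.001, "twist": 0},
    {"dx": 0.092, "dy": 0, "dz": 0.001, "twist": 0},
    {"dx": 0.095, "dy": 0, "dz": 0.001, "twist": 0},
    {"dx": 0.095, "dy": 0, "dz": 0.001, "twist": 0},
    {"dx": 0.095, "dy": 0, "dz": 0.001, "twist": 0},
    {"dx": 0.095, "dy": 0, "dz": 0.001, "twist": 0},
    {"dx": 0.095, "dy": 0, "dz": 0.001, "twist": 0}
  ]
}}

```text
t: 6.82
eef_pos: [0.5964, 0.1771, 0.1862]
ee_rot: [-1.042, 1.57, 0.528]
force: [0.4, -0.8, -0.0]
width: 0.0154
```

```bash
python3 - <<'E'
from h import *
np.set_printoptions(precision=4,suppress=True)
m,_=grab('side','pics/side6.png'); st=arm.get_state();print(st['eef_pos'],st['width'],st['force'])
grab('wrist','pics/w6.png')
crop('pics/side6.png',160,120,140,110,5,'pics/side6c.png')
p=st['eef_pos'];print(proj(m,(p[0],p[1],p[2]-.1745)))
E
```

```text
[0.5964 0.177  0.1861] 0.01514690302855012 [-0.4652 -0.3806 -1.2023]
(np.float64(228.41513340562506), np.float64(212.0287380907145))
```

View pics/side6c.png

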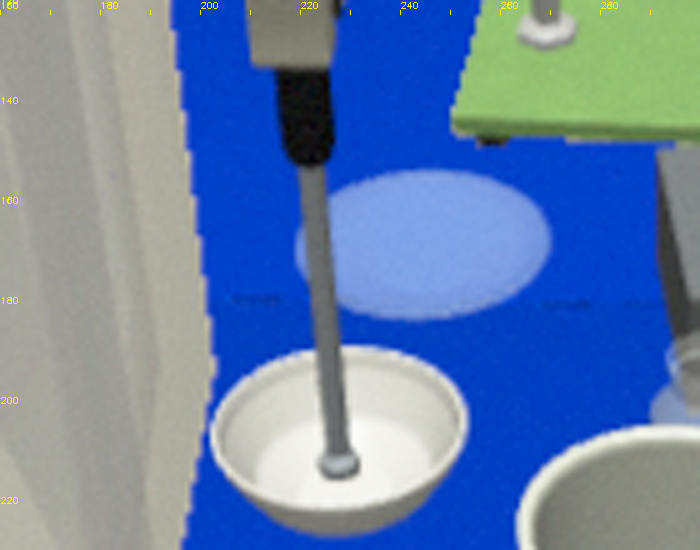

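View pics/w6.png

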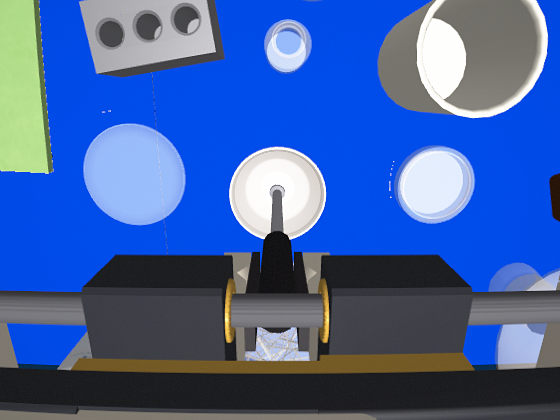

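The tip stands in the middle of the dish at (228,213) in the side view, about 12 mm above the underside. Lifting out and moving over to the jar.

{"name": "jog_arm", "arguments": {
  "motion": [
    {"dx": -0.012, "dy": 0, "dz": 0, "twist": 0},
    {"dx": -0.035, "dy": 0, "dz": 0, "twist": 0},
    {"dx": -0.065, "dy": 0, "dz": 0, "twist": 0},
    {"dx": -0.095, "dy": 0, "dz": 0, "twist": 0},
    {"dx": -0.12, "dy": 0, "dz": 0, "twist": 0},
    {"dx": -0.13, "dy": 0, "dz": 0, "twist": 0},
    {"dx": -0.13, "dy": 0.005, "dz": 0.006, "twist": 0},
    {"dx": -0.13, "dy": 0.02, "dz": 0.022, "twist": 0},
    {"dx": -0.13, "dy": 0.037, "dz": 0.041, "twist": 0},
    {"dx": -0.13, "dy": 0.054, "dz": 0.06, "twist": 0},
    {"dx": -0.13, "dy": 0.071, "dz": 0.079, "twist": 0},
    {"dx": -0.13, "dy": 0.088, "dz": 0.098, "twist": 0},
    {"dx": -0.13, "dy": 0.101, "dz": 0.113, "twist": 0},
    {"dx": -0.13, "dy": 0.109, "dz": 0.122, "twist": 0},
    {"dx": -0.13, "dy": 0.109, "dz": 0.122, "twist": 0},
    {"dx": -0.13, "dy": 0.109, "dz": 0.122, "twist": 0},
    {"dx": -0.13, "dy": 0.109, "dz": 0.122, "twist": 0}
  ]
}}

```text
t: 8.33
eef_pos: [0.4873, 0.2986, 0.315]
ee_rot: [2.467, 1.57, -2.246]
force: [1.5, 0.0, -1.0]
width: 0.0153
```

```bash
python3 - <<'E'
from h import *
np.set_printoptions(precision=4,suppress=True)
m,f=grab('wrist','pics/w7.png'); st=arm.get_state();p=st['eef_pos'];print(p,st['width'])
print(proj(m,(p[0],p[1],p[2]-.1745)),proj(m,(.487,.299,.1)))
m,_=grab('side','pics/side7.png')
print(proj(m,(p[0],p[1],p[2]-.1745)))
crop('pics/side7.png',190,80,200,150,4,'pics/side7c.png')
E
```

```text
[0.4875 0.2984 0.3151] 0.015547557335274673
(np.float64(276.69455757167844), np.float64(190.8366336946353)) (np.float64(277.3123153055612), np.float64(180.80247766464973))
(np.float64(293.6323038479184), np.float64(197.36561401973506))
```

View pics/w7.png

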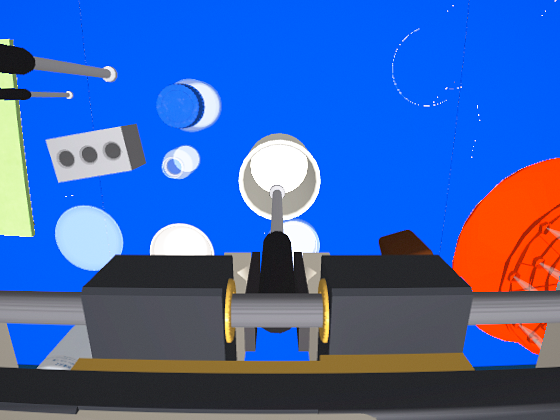

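View pics/side7c.png

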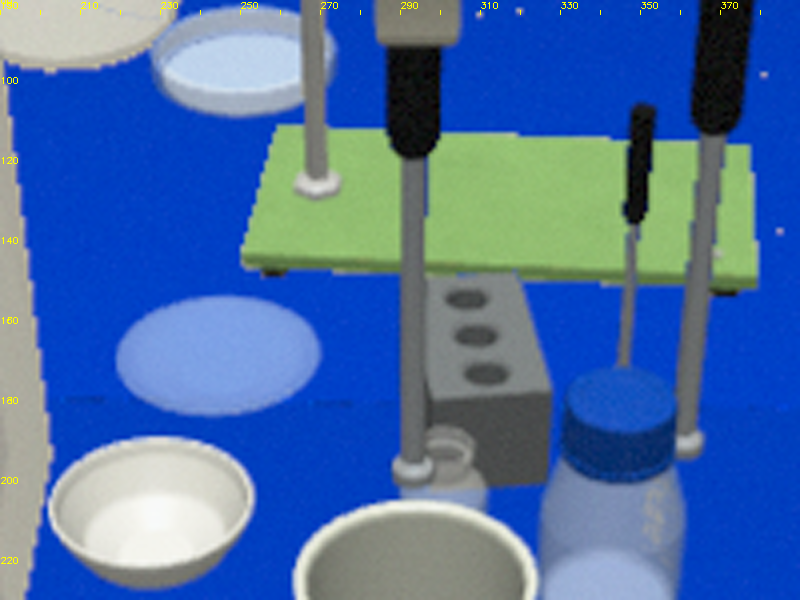

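The jar rim is centred at (280,180) in the wrist view, about 2 mm off the estimate. Lowering, and watching the force.

{"name": "jog_arm", "arguments": {
  "motion": [
    {"dx": 0.01, "dy": 0, "dz": 0.002, "twist": 0},
    {"dx": 0.03, "dy": 0, "dz": 0.002, "twist": 0},
    {"dx": 0.05, "dy": 0, "dz": 0.002, "twist": 0},
    {"dx": 0.07, "dy": 0, "dz": 0.002, "twist": 0},
    {"dx": 0.09, "dy": 0, "dz": 0.002, "twist": 0},
    {"dx": 0.105, "dy": 0, "dz": 0.002, "twist": 0},
    {"dx": 0.115, "dy": 0, "dz": 0.002, "twist": 0},
    {"dx": 0.12, "dy": 0, "dz": 0.002, "twist": 0},
    {"dx": 0.124, "dy": 0, "dz": 0.002, "twist": 0},
    {"dx": 0.127, "dy": 0, "dz": 0.002, "twist": 0},
    {"dx": 0.129, "dy": 0, "dz": 0.002, "twist": 0},
    {"dx": 0.129, "dy": 0, "dz": 0.002, "twist": 0},
    {"dx": 0.129, "dy": 0, "dz": 0.002, "twist": 0},
    {"dx": 0.129, "dy": 0, "dz": 0.002, "twist": 0}
  ]
}}

```text
t: 9.6
eef_pos: [0.4874, 0.3011, 0.1871]
ee_rot: [-0.798, 1.57, 0.773]
force: [-0.0, -0.6, -0.7]
width: 0.0154
```

```bash
python3 - <<'E'
from h import *
np.set_printoptions(precision=4,suppress=True)
m,f=grab('wrist','pics/w8.png'); st=arm.get_state();p=st['eef_pos'];print(p,st['width'],st['force'])
m,_=grab('side','pics/side8.png')
E
```

```text
[0.4874 0.3012 0.1871] 0.015447217737054098 [-0.0413 -0.0781 -0.9389]
```

View pics/side8.png

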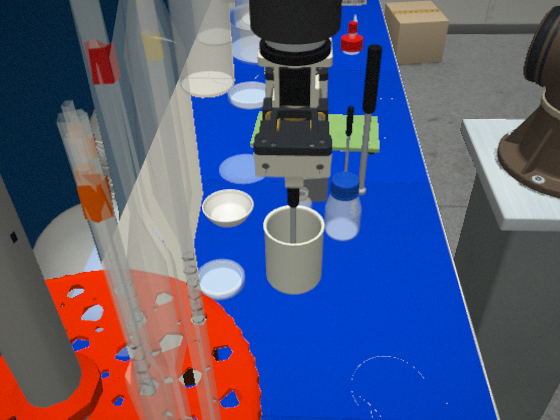

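View pics/w8.png

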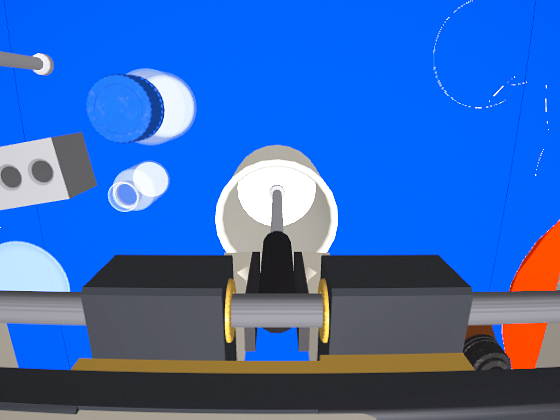

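{"name": "jog_arm", "arguments": {
  "motion": [
    {"dx": 0.002, "dy": 0, "dz": 0, "twist": 0},
    {"dx": 0.004, "dy": 0, "dz": 0, "twist": 0},
    {"dx": 0.004, "dy": 0, "dz": 0, "twist": 0},
    {"dx": 0.004, "dy": 0, "dz": 0, "twist": 0}
  ]
}}

```text
t: 10.03
eef_pos: [0.4871, 0.3008, 0.1823]
ee_rot: [2.377, 1.57, -2.336]
force: [0.2, -0.6, -0.3]
width: 0.0153
```

{"name": "jog_arm", "arguments": {
  "motion": [
    {"dx": 0, "dy": 0, "dz": 0, "twist": 0},
    {"dx": 0, "dy": 0, "dz": 0, "twist": 0},
    {"dx": 0, "dy": 0, "dz": 0, "twist": 0},
    {"dx": 0, "dy": 0, "dz": 0, "twist": 0},
    {"dx": 0, "dy": 0, "dz": 0, "twist": 0},
    {"dx": 0, "dy": 0, "dz": 0, "twist": 0},
    {"dx": 0, "dy": 0, "dz": 0, "twist": 0},
    {"dx": 0, "dy": 0, "dz": 0, "twist": 0}
  ],
  "gripper": 0.06
}}

```text
t: 10.7
eef_pos: [0.4872, 0.3009, 0.1826]
ee_rot: [-0.749, 1.571, 0.821]
force: [0.1, 0.1, -0.6]
width: 0.0588
```

```bash
python3 - <<'E'
from h import *
np.set_printoptions(precision=4,suppress=True)
m,f=grab('wrist','pics/w9.png'); st=arm.get_state();p=st['eef_pos'];print(p,st['width'],st['force'])
m,_=grab('side','pics/side9.png')
E
```

```text
[0.4872 0.3009 0.1826] 0.05938600296476893 [-0.3773 -0.2053  0.2801]
```

View pics/side9.png

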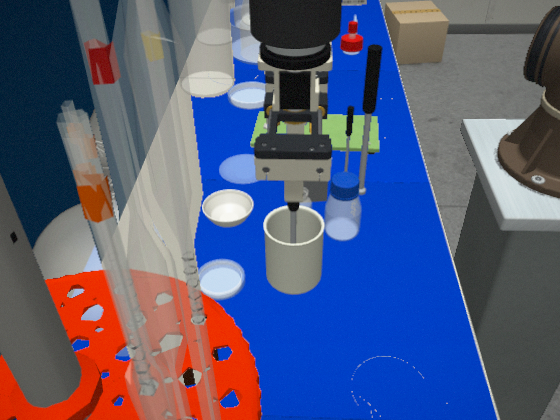

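View pics/w9.png

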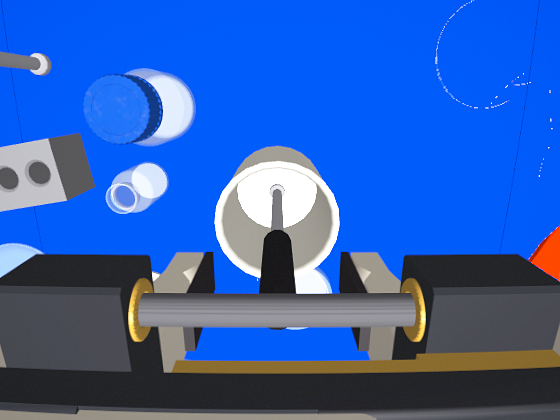

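The rod is released and standing on its button between the open fingers. Withdrawing straight up.

{"name": "jog_arm", "arguments": {
  "motion": [
    {"dx": -0.008, "dy": 0, "dz": 0, "twist": 0},
    {"dx": -0.022, "dy": 0, "dz": 0, "twist": 0},
    {"dx": -0.04, "dy": 0, "dz": 0, "twist": 0},
    {"dx": -0.06, "dy": 0, "dz": 0, "twist": 0},
    {"dx": -0.08, "dy": 0, "dz": 0, "twist": 0},
    {"dx": -0.1, "dy": 0, "dz": 0, "twist": 0},
    {"dx": -0.115, "dy": 0, "dz": 0, "twist": 0},
    {"dx": -0.12, "dy": 0, "dz": 0, "twist": 0},
    {"dx": -0.12, "dy": 0, "dz": 0, "twist": 0},
    {"dx": -0.12, "dy": 0, "dz": 0, "twist": 0},
    {"dx": -0.12, "dy": 0, "dz": 0, "twist": 0},
    {"dx": -0.12, "dy": 0, "dz": 0, "twist": 0}
  ]
}}

```text
t: 11.8
eef_pos: [0.4868, 0.3006, 0.3013]
ee_rot: [2.337, 1.569, -2.376]
force: [0.1, 0.7, 0.1]
width: 0.0597
```

```bash
python3 - <<'E'
from h import *
np.set_printoptions(precision=4,suppress=True)
m,f=grab('wrist','pics/w10.png'); st=arm.get_state();p=st['eef_pos'];print(p,st['width'],st['force'])
print(proj(m,(.487,.301,.1)))
m,_=grab('side','pics/side10.png')
crop('pics/side10.png',190,100,180,200,3,'pics/side10c.png')
E
```

```text
[0.4869 0.3006 0.3015] 0.05983158180039716 [-1.2335  0.4898 -0.8972]
(np.float64(277.4571776485589), np.float64(184.4766993337046))
```

View pics/side10c.png

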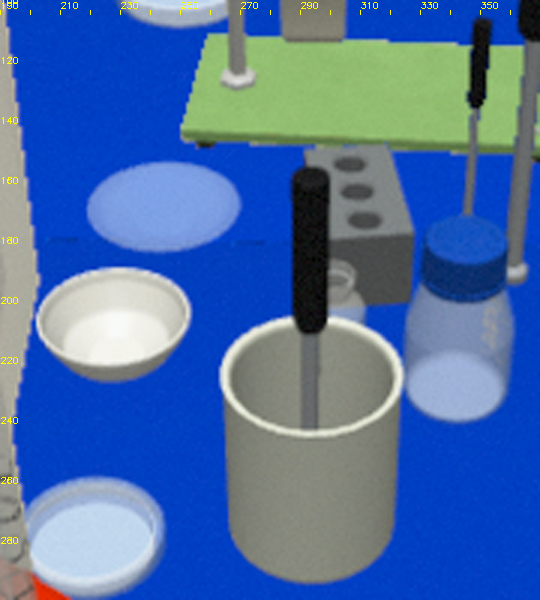

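View pics/w10.png

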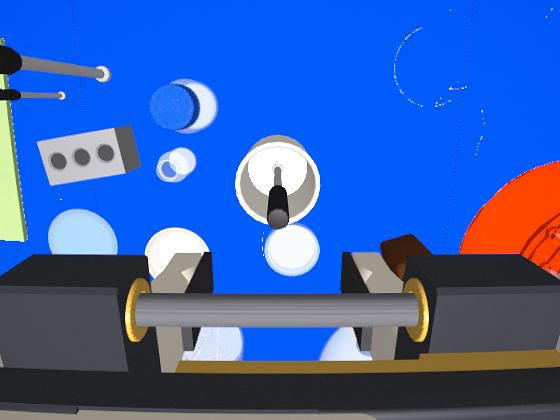

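The rod stands upright in the middle of the jar, with its top at (293,157) in the side view, and the gripper is clear. I'll wait about a second to check that it is at rest.

{"name": "jog_arm", "arguments": {
  "motion": [
    {"dx": 0, "dy": 0, "dz": 0, "twist": 0},
    {"dx": 0, "dy": 0, "dz": 0, "twist": 0},
    {"dx": 0, "dy": 0, "dz": 0, "twist": 0},
    {"dx": 0, "dy": 0, "dz": 0, "twist": 0},
    {"dx": 0, "dy": 0, "dz": 0, "twist": 0},
    {"dx": 0, "dy": 0, "dz": 0, "twist": 0},
    {"dx": 0, "dy": 0, "dz": 0, "twist": 0},
    {"dx": 0, "dy": 0, "dz": 0, "twist": 0},
    {"dx": 0, "dy": 0, "dz": 0, "twist": 0},
    {"dx": 0, "dy": 0, "dz": 0, "twist": 0},
    {"dx": 0, "dy": 0, "dz": 0, "twist": 0},
    {"dx": 0, "dy": 0, "dz": 0, "twist": 0},
    {"dx": 0, "dy": 0, "dz": 0, "twist": 0},
    {"dx": 0, "dy": 0, "dz": 0, "twist": 0},
    {"dx": 0, "dy": 0, "dz": 0, "twist": 0}
  ]
}}

```text
t: 13.15
eef_pos: [0.4872, 0.3009, 0.3026]
ee_rot: [-0.666, 1.571, 0.904]
force: [0.6, -0.3, -0.1]
width: 0.0599
```

```bash
python3 - <<'E'
from h import *
m,f=grab('side','pics/side11.png')
a=cv2.imread('pics/side10.png')
d=cv2.absdiff(a,f).max(2); ys,xs=np.where(d[140:300,190:370]>40); print(len(xs), xs.min()+190 if len(xs) else '', ys.min()+140 if len(ys) else '')
o=cv2.imread('pics/side0.png'); d=cv2.absdiff(o,f).max(2)
print('dish area diff',(d[185:230,200:255]>40).sum(),'jar lower diff',(d[235:295,260:330]>40).sum())
crop('pics/side11.png',190,100,180,200,3,'pics/side11c.png')
E
```

```text
0  
dish area diff 0 jar lower diff 10
```

View pics/side11c.png

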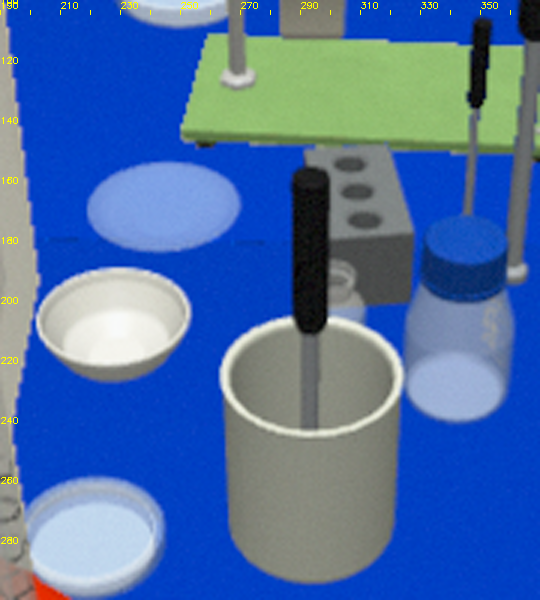

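The picture has not changed: the rod is at rest and the dish and jar have not moved. Handing in.

```bash
python3 -c "
from station import arm
print(arm.job_done())"
```

```text
the job is handed in; nothing more can be done
None
```

The job is done and handed in at about 13 s. I lifted the middle-sized rod from the rack by its handle and dipped it into the porcelain dish. The tip was centred, about 12 mm above the dish's underside. I then lifted it out, lowered it into the tool jar and let go with the tip almost on the jar's floor.

**Last checks:**
- **Rod:** it stands upright on its button near the middle of the jar, rather than leaning on the rim. Two side pictures about 1.3 s apart showed no movement.
- **Dish and jar:** the side view shows them where they started, and the dish area is unchanged pixel for pixel. 10 pixels differ around the lower jar, because the rod is now visible inside it.
- **Gripper:** it was open and about 85 mm above the top of the rod.
- **Forces:** the readings between moves stayed below about 2 N; I did not see the forces during them.

**What disagreed or failed:**
- **Cameras:** the side camera put points about 3 to 11 mm further in y than the top camera. I used the top camera, and the wrist camera agreed with it to about 2 mm.
- **Refused move:** one move was refused as invalid input, probably because its rows had no twist value. I sent it again with one and it went through.

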